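# Close and latch a medicine transport case

## Robot

A 6-joint arm with a two-finger parallel gripper is mounted at the origin on the work surface. World frame = base frame: x ahead of the robot, y to its left, z up, the work surface at z = 0. Lengths are in mm, angles in rad, forces in N, time in s.
With the tool pointing down it reaches from about 275 to 1000 mm from the base axis. Payload 8.4 kg.
Tool frame: the origin (TCP) lies between the finger pads; the fingertips stand 17 mm ahead of it and the grasp point (between the pads) lies 2 mm behind it (r.tcp_to_tips is the distance from the TCP to the fingertips, in mm); z points along the fingers, y is the line along which they close (so a half turn about z gives the same grasp; the last joint's range is limited). The gripper opens to 85 mm and grips with 20 to 120 N. Pads are 22 mm wide; open, the fingers measure 114 mm over their backs; the gripper's body (76 mm by 85 mm) begins 54 mm behind the grasp point. The pads swing forward as they close: fully open they stand 13 mm farther back than shut.
Start: joints at [1.247, 0.353, 1.633, -0, 1.155, -0.002], TCP at [197.67, 592.92, 248.281] pointing down, gripper open.
Joint ranges: [-2.63, 2.63], [-0.92, 2.1], [0.06, 2.66], [-1.3, 4.44], [0, 2.69], [-3.02, 3.02]. Speed limits (rad/s): [2.22, 2.22, 2.79, 3.14, 3.14, 3.14].

## Interface

Orientations are given as [roll, pitch, yaw] about the fixed x, y, z axes, in that order (R = Rz(yaw) Ry(pitch) Rx(roll)).
In Python, from rig import r gives the robot as it stands. The module is installed in compiled form; this text tells all that it offers.
- The arm moves only by the tool apply_moves, never from a script. Its argument "series" is text: rows parted by semicolons, each of 7 numbers parted by spaces: the shift along the tool's x, y, z in cm, then the turn, a rotation vector about the tool's x, y, z in rad, then the gripper's target within -1 to 1 (shut at 1, half-way at 0, fully open at -1). In form: tx ty tz rx ry rz fingers; .... A call has exactly 10 rows; each row shifts and turns the commanded pose from where the row before left it, along the tool's axes as they then stand; what a row does not reach is not made up. A row lasts 1/12 s, in which the tool goes at most 41.7 mm and 7.16 degrees, less where a joint would pass 70% of its speed; a pose out of reach is approached as far as the arm can. A call with a gripper value outside its range is refused whole. The fingers move at their own pace and stop on an object; "squeeze" is the grip in N (left out, the last holds). Time passes only in rows, so rows that do not move let the fingers close, or fill a call up. It gives the time, the measured TCP pose, the force and the opening at its end, in the units of the state.
- r.sense(): the state, without advancing time (a new reading comes with each control period).
- r.grab_frame(name): name is "scene" or "top" or "wrist"; returns the picture (400x640x3 uint8, blue, green, red); there is no depth.
- r.camera_info(name): a dict with "K" (3x3 intrinsics, pixels), "extrinsics" (4x4, takes a point from camera to world coordinates). Camera axes: x right, y down, z forward; pixel columns grow to the right and rows downward; lengths in mm; the calibration is good to about 2 mm. The wrist camera is an equidistant fisheye: a pixel r from the principal point sees the ray r / f radians off the axis. A picture is of the moment at which its call begins: read the wrist's pose just before it. camera_info takes no time and is no camera call; for the wrist camera it gives the pose at the moment of the call.
- r.sign_off(): hands the job in, once; it reports no verdict.
The state is a dict: "clock": time; "qpos": joint angles; "qvel": joint speeds; "joint_efforts": joint torques, N m; "eef_pos": TCP position; "tcp_rot": TCP orientation; "contact_force": force on the tool from outside, world axes, zero at the start; "wrist_torque": the same for the moment, N m; "opening": opening from 0.0 (shut) to 1.0 (fully open).
Only numpy, scipy, OpenCV 4.12 (cv2) and the standard library are available. Lean on these libraries where they do the work, as an engineer would, in place of code of your own. Each camera call takes 0.05 s, during which the arm holds its last target. There are 200 camera calls.

## Task

Close the blue medicine case for transport: push its leaning lid shut, swing the latch's steel claw over so that its cross-bar drops behind the brass keeper on the lid, then swing the red lever over and press it down flat, so that the latch holds the lid tight. Leave the cartons, bottles and jar around it where they stand.

Things in the scene. Friction and masses are not known exactly. Their poses are not given: they have to be found in the camera images.
- case: Blue medicine case, fixed to the table, standing on its hinge edge. Origin: on the table in the plane where lid and rear shell meet, mid-width. z up, x from lid to rear shell (roughly away from the robot), y along the 260 mm width. Rear shell x 0 to 100 mm, shut lid x -60 to 0, flat top of both at z = 190 mm. The draw latch is in the middle of the top and moves in the case's x-z plane.
- lid (a joint): Lid angle about its hinge (along y at case x = 0, z = 22 mm). 0 = shut, grows as the top leans to -x. It stays where left (3 to 5 N at its top edge push it). A rubber seal, 4 N per mm, takes up the last 0.02 rad (about 16 N at the top edge in all when fully shut), so a lid pushed shut springs back to 0.01 to 0.02 rad until the latch draws it in.
- lid_edge (a point): Middle of the upper outer edge of the lid (the edge nearest the robot), 168 mm above the hinge; below it the lid's outer face is flat and may be pushed.
- keeper (a point): Brass keeper on the lid: an upright lip, 30 mm wide (y), 5 mm thick (x), standing 13 mm above the lid's top, leaning 0.2 rad to -x. Point: its middle, 6 mm above the lid's top. Axes of the lid (like the case's when shut). The claw's bar must come to lie on its -x side, low against it.
- latch_pivot (a point): Axis of the lever (along the case's y), on the rear shell at case x = 30 mm, z = 204 mm. Axes of the case.
- lever (a joint): Lever angle about latch_pivot: 0 = flat on the rear shell, pointing to the case's +x (latched, at a stop), pi/2 = straight up, more = leaning to the lid (stop at 2.2). Stays where left; needs 1 to 7 N at its tip when it draws the claw; near 0 it goes over centre and stays down.
- lever_tip (a point): End of the lever, 72 mm from latch_pivot; x points along the lever. The lever is a steel bar 22 mm wide, 5 mm thick; its last 26 mm carry a red plastic grip 32 mm wide, 9 mm thick, centred on the bar.
- claw (a joint): Claw angle on the lever. Joint claw minus joint lever is the claw's elevation seen from the case's -x direction: 0 = level towards the lid, pi/2 = straight up, more = leaning back over the rear shell. A stop at 4.1 holds it leaning back at the start. It swings almost freely: pushed past upright towards the lid it falls onto the lid by its weight (35 g).
- claw_bar (a point): Middle of the claw's round cross-bar: 8 mm thick, 46 mm long along y, joined by two arms (39 mm apart inside) to the claw's pivot 70 mm away, which sits on the lever 18 mm from latch_pivot at angle (lever - 0.3). The lever passes freely through this loop. With lever at 1.6 or more the falling bar clears the keeper if the lid is within 0.03 rad of shut.
- carton_green_mid (a point): Bystander, to be left alone: lying white carton with a green band, 90 x 50 x 35 mm. Point: its centre.
- carton_white_mid (a point): Bystander, to be left alone: standing white carton with a blue band, 50 x 50 x 130 mm. Point: its centre.
- carton_red_mid (a point): Bystander, to be left alone: lying white carton with a red band, 100 x 60 x 30 mm. Point: its centre.
- amber_a_mid (a point): Bystander, to be left alone: amber bottle, yellow cap, 48 mm across, 110 mm tall. Point: its centre.
- amber_b_mid (a point): Bystander, to be left alone: second amber bottle, yellow cap, 48 mm across, 110 mm tall. Point: its centre.
- dropper_mid (a point): Bystander, to be left alone: white bottle with a blue cap, 44 mm across, 95 mm tall. Point: its centre.
- jar_mid (a point): Bystander, to be left alone: white jar with a green cap, 60 mm across, 70 mm tall. Point: its centre.

How it is judged:
By the outcome, as a careful person would: the job done as asked, in the order asked, and still so for the second after the job is handed in, with the robot touching nothing.
It also fails if it takes over 51 s, if anything falls off the work surface, if the arm or the gripper's body presses on something with over 40 N, if the wrist force passes 120 N, or if a joint passes its speed limit or range.

## Working session

There is one attempt and no reset: what is moved stays moved. The work goes in short steps, Python scripts to look and compute and a tool call to move; the robot and the scene stay as the last step left them, time stands still between calls to the robot, and variables do not carry over. Pictures are saved under pics/ and viewed, on a budget of 10 in all, crops included, one or two more only if the job needs it, and the job is handed in when it is done.

Besides the shell and the picture viewer there is one more tool, called after "Call:" as name(argument=value, ...) on one line, values as JSON. apply_moves: Moves the arm, as the interface text tells. Its arguments: {"type":"object","properties":{"series":{"type":"string"},"squeeze":{"type":"number"}},"required":["series"]}

```bash
mkdir -p pics
python3 - <<'E'
from rig import r
import cv2,numpy as np
print(r.sense())
for n in("scene","top"):
    cv2.imwrite(f"pics/{n}0.png",r.grab_frame(n)); c=r.camera_info(n); print(n,np.round(c["K"],2).tolist(),np.round(c["extrinsics"],4).tolist())
E
```

```text
{'clock': 0.0, 'qpos': array([ 1.24657714e+00,  3.53674693e-01,  1.63413606e+00,  2.22458921e-05,
        1.15519946e+00, -2.37801404e-03]), 'qvel': array([-4.82762264e-04, -1.17232081e-03, -2.22450171e-04,  1.05926486e-03,
       -1.49412227e-04, -5.90320544e-05]), 'joint_efforts': array([ 1.91891231e-03, -6.05252552e+01, -3.42063224e+01,  3.10851256e-04,
        9.49182606e-03,  9.47709452e-06]), 'eef_pos': array([197.53189905, 592.48455708, 247.54426108]), 'tcp_rot': array([-3.14017514e+00, -2.37103942e-05,  2.81974246e+00]), 'contact_force': array([-0.45108892, -0.12531669, -0.03992512]), 'wrist_torque': array([ 0.0242024 , -0.00405801, -0.0269314 ]), 'opening': 0.9985898809361585}
scene [[414.15, 0.0, 317.17], [0.0, 414.15, 200.6], [0.0, 0.0, 1.0]] [[0.3575, 0.6548, -0.6659, 1217.2924], [0.9337, -0.2358, 0.2694, -292.2794], [0.0194, -0.7181, -0.6957, 829.3408], [0.0, 0.0, 0.0, 1.0]]
top [[418.2, 0.0, 316.14], [0.0, 418.2, 192.67], [0.0, 0.0, 1.0]] [[0.1079, -0.9692, 0.2214, 341.0907], [-0.9942, -0.1063, 0.0189, -52.1439], [0.0052, -0.2221, -0.975, 1088.7948], [0.0, 0.0, 0.0, 1.0]]
```

View pics/scene0.png

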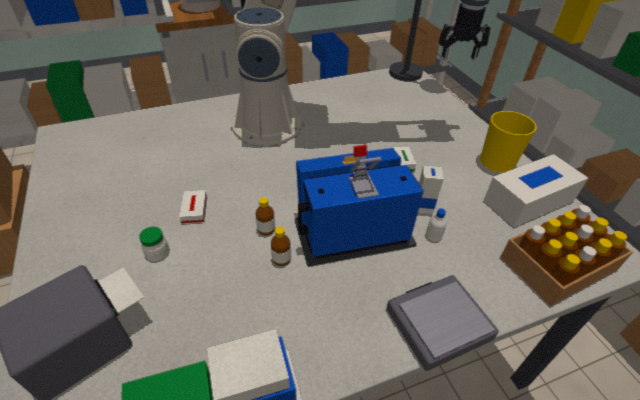

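View pics/top0.png

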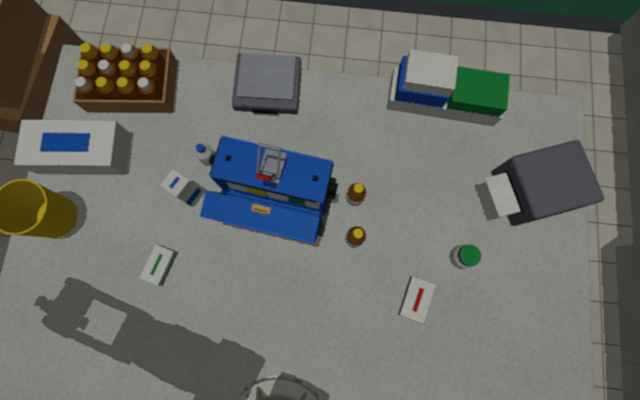

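The case is at about top (270,185) and scene (360,200). I'll enlarge both.

Run:
```python
import cv2
a=cv2.imread("pics/top0.png")[130:245,190:345]; cv2.imwrite("pics/c1.png",cv2.resize(a,None,fx=5,fy=5,interpolation=cv2.INTER_CUBIC))
a=cv2.imread("pics/scene0.png")[140:260,290:450]; cv2.imwrite("pics/c2.png",cv2.resize(a,None,fx=5,fy=5,interpolation=cv2.INTER_CUBIC))
```

```text
(no output)
```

View pics/c1.png

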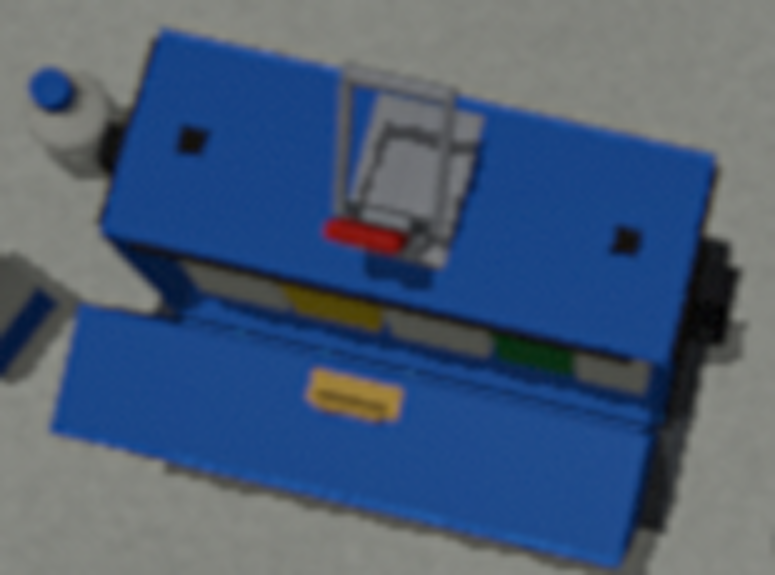

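View pics/c2.png

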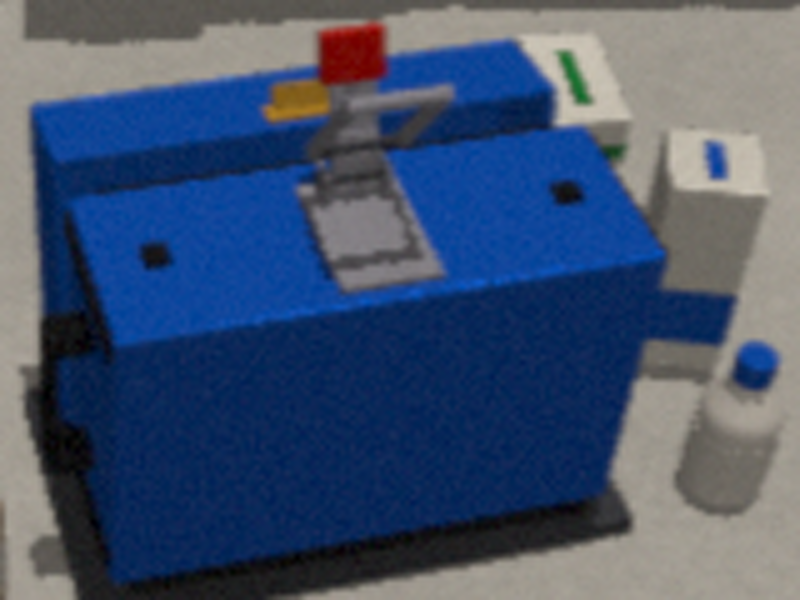

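```bash
cat > h.py <<'E'
import numpy as np
from rig import r
from scipy.optimize import least_squares
from scipy.spatial.transform import Rotation as R
def model(p):
    "case frame points -> dict of world points; p=x,y,yaw,lid,lever,elev(claw elevation)"
    x,y,yaw,lid,lev,el=p; H=np.array([0,0,22.])
    W=lambda q:R.from_euler('z',yaw).apply(q)+[x,y,0]
    L=lambda q:W(R.from_euler('y',-lid).apply(np.array(q,float)-H)+H)
    P=np.array([30,0,204.]); u=lambda a:np.array([np.cos(a),0,np.sin(a)])
    cp=P+18*u(lev-.3); bar=cp+70*np.array([-np.cos(el),0,np.sin(el)])
    d=dict(W=W,L=L,pivot=W(P),grip=W(P+59*u(lev)),tip=W(P+72*u(lev)),cp=W(cp),bar=W(bar),barp=W(bar+[0,23,0]),barm=W(bar-[0,23,0]),keeper=L([-0,0,0]))
    return d
def proj(n,X):
    c=r.camera_info(n);E=np.array(c["extrinsics"]);q=(np.array(X)-E[:3,3])@E[:3,:3];K=np.array(c["K"]);q=q@K.T;return q[:2]/q[2]
E
cat > fit.py <<'E'
from h import *
S=[(100,130),(100,-130),(0,-130),(0,130)];Ld=[(-60,130),(-60,-130),(0,-130),(0,130)]
ob={"top":([(162,30),(715,155),(665,362),(103,225)],[(52,430),(622,565),(655,432),(80,305)],(365,235),(345,68),(455,95),(190,130)),
"scene":([(663,262),(112,345),(70,202),(585,130)],[(520,42),(33,103),(60,160),(550,95)],(352,52),(452,92),None,(290,140))}
def f(p,v=False):
    e=[];m=model(p)
    for n,(s,l,g,bp,bm,o) in ob.items():
        A=[(m["W"]([*a,190.]),b) for a,b in zip(S,s)]+[(m["L"]([*a,190.]),b) for a,b in zip(Ld,l)]+[(m["grip"],g),(m["barp"],bp)]+([(m["barm"],bm)] if bm else [])
        for X,b in A: e.append(proj(n,X)-(np.array(b)-2)/5-np.array(o))
    if v: print(np.round(e,1).tolist())
    return np.ravel(e)
s=least_squares(f,[480,0,0,.3,1.7,2.2],loss='soft_l1');p=s.x;f(p,1);print(np.round(p,3))
m=model(p)
for k in("pivot","grip","tip","cp","bar"):print(k,np.round(m[k],1))
print("lid_edge",m["L"]([-60,0,190]))
np.save("p.npy",p)
E
python3 fit.py
```

```text
Traceback (most recent call last):
  File "fit.py", line 12, in <module>
    s=least_squares(f,[480,0,0,.3,1.7,2.2],loss='soft_l1');p=s.x;f(p,1);print(np.round(p,3))
  File "fit.py", line 9, in f
    for X,b in A: e.append(proj(n,X)-(np.array(b)-2)/5-np.array(o))
                           ~~~~^^^^^
  File "h.py", line 15, in proj
    c=r.camera_info(n);E=np.array(c["extrinsics"]);q=(np.array(X)-E[:3,3])@E[:3,:3];K=np.array(c["K"]);q=q@K.T;return q[:2]/q[2]
ValueError: time passes only in moves, steps and waits
```

```bash
python3 - <<'E'
s=open('h.py').read()
s=s.replace('def proj','import functools\n@functools.lru_cache\ndef cam(n):\n    c=r.camera_info(n);return np.array(c["K"]),np.array(c["extrinsics"])\ndef proj')
s=s.replace('c=r.camera_info(n);E=np.array(c["extrinsics"]);q=','K,E=cam(n);q=').replace('K=np.array(c["K"]);','')
open('h.py','w').write(s)
E
python3 fit.py
```

```text
[[-0.2, -2.1], [0.5, -1.3], [0.3, -0.3], [-1.1, 0.1], [-1.3, -0.5], [-0.9, 0.2], [-1.2, -0.0], [-0.4, -1.9], [0.3, -0.1], [-0.1, 0.3], [-0.2, -0.0], [0.6, -0.6], [0.1, 0.3], [-1.2, -0.7], [-0.6, -1.2], [-1.8, -0.7], [-1.4, 0.2], [-2.0, 0.0], [1.3, -1.2], [-0.9, 0.7], [-1.2, 0.4]]
[ 5.43211e+02  7.73620e+01 -1.28000e-01 -6.09100e+00  1.94600e+00
  2.18000e+00]
pivot [573.   73.5 204. ]
grip [551.5  76.3 258.9]
tip [546.8  76.9 271. ]
cp [571.6  73.7 221.9]
bar [611.4  68.6 279.3]
lid_edge [453.00608858  89.01507392 175.46452291]
```

Call:
apply_moves(series="0 0 0 0 0 -0.097 1;0 0 0 0 0 -0.097 1;-1.58 -2.6 0 0 0 0 1;-1.58 -2.6 0 0 0 0 1;-1.58 -2.6 0 0 0 0 1;-1.58 -2.6 0 0 0 0 1;-1.58 -2.6 0 0 0 0 1;-1.58 -2.6 0 0 0 0 1;-1.58 -2.6 0 0 0 0 1;-1.58 -2.6 0 0 0 0 1", squeeze=30)

```text
clock: 0.93
eef_pos: [296.7, 369.0, 248.0]
tcp_rot: [-3.141, -0.0, 3.014]
contact_force: [0.8, 1.1, -0.3]
opening: -0.001
```

Call:
apply_moves(series="-1.58 -2.6 0 0 0 0 1;-1.58 -2.6 0 0 0 0 1;-1.58 -2.6 0 0 0 0 1;-1.58 -2.6 0 0 0 0 1;-1.58 -2.6 0 0 0 0 1;-1.58 -2.6 0 0 0 0 1;-1.58 -2.6 0 0 0 0 1;-1.58 -2.6 0 0 0 0 1;-1.58 -2.6 0 0 0 0 1;-1.58 -2.6 0 0 0 0 1")

```text
clock: 1.77
eef_pos: [420.2, 91.0, 248.2]
tcp_rot: [-3.142, -0.0, 3.014]
contact_force: [0.8, 0.9, -0.6]
opening: 0.0
```

```bash
cat >> h.py <<'E'
def where():
    s=r.sense();p=np.load("p.npy");d=s["eef_pos"]-[p[0],p[1],0]
    print("t",round(s["clock"],2),"case xyz",np.round(R.from_euler('z',-p[2]).apply(d),1),"tipz",round(d[2]-17,1),"rot",np.round(s["tcp_rot"],3),"F",np.round(s["contact_force"],1),"open",round(s["opening"],2))
E
python3 -c "
from h import *;where();print(r.tcp_to_tips)"
```

```text
t 1.77 case xyz [-123.7   -2.3  248.2] tipz 231.2 rot [-3.142 -0.     3.014] F [ 0.8  0.9 -0.6] open 0.0
17.0
```

Call:
apply_moves(series="0 0.2 2.7 0 0 0 1;0 0 2.7 0 0 0 1;0 0 2.6 0 0 0 1;-0.6 0 0 0 0 0 1;-0.6 0 0 0 0 0 1;-0.6 0 0 0 0 0 1;-0.6 0 0 0 0 0 1;-0.6 0 0 0 0 0 1;-0.4 0 0 0 0 0 1;0 0 0 0 0 0 1")

```text
clock: 2.6
eef_pos: [455.3, 90.3, 169.6]
tcp_rot: [3.141, 0.001, 3.014]
contact_force: [-1.3, 0.5, 0.7]
opening: -0.001
```

Call:
apply_moves(series="-0.3 0 0 0 0 0 1;-0.3 0 0 0 0 0 1;-0.3 0 0 0 0 0 1;-0.3 0 0 0 0 0 1;-0.2 0 0 0 0 0 1;-0.1 0 0 0 0 0 1;-0.1 0 0 0 0 0 1;-0.1 0 0 0 0 0 1;0 0 0 0 0 0 1;0 0 0 0 0 0 1")

```text
clock: 3.43
eef_pos: [469.9, 88.2, 168.5]
tcp_rot: [-3.142, -0.002, 3.014]
contact_force: [-9.3, 1.5, 5.9]
opening: 0.003
```

```bash
python3 -c "
from h import *;where()"
```

```text
t 3.43 case xyz [-74.1   1.3 168.5] tipz 151.5 rot [-3.142e+00 -2.000e-03  3.014e+00] F [-9.3  1.5  5.9] open 0.0
```

Call:
apply_moves(series="-0.1 0 0 0 0 0 1;-0.1 0 0 0 0 0 1;0 0 0 0 0 0 1;-0.1 0 0 0 0 0 1;-0.1 0 0 0 0 0 1;0 0 0 0 0 0 1;0 0 0 0 0 0 1;0 0 0 0 0 0 1;0 0 0 0 0 0 1;0 0 0 0 0 0 1")

```text
clock: 4.27
eef_pos: [471.5, 87.8, 168.2]
tcp_rot: [-3.141, -0.007, 3.014]
contact_force: [-17.6, 3.7, 12.5]
opening: 0.003
```

```bash
python3 -c "
from h import *;where()"
```

```text
t 4.27 case xyz [-72.4   1.1 168.2] tipz 151.2 rot [-3.141 -0.007  3.014] F [-17.6   3.7  12.5] open 0.0
```

Call:
apply_moves(series="-0.1 0 0 0 0 0 1;-0.1 0 0 0 0 0 1;0 0 0 0 0 0 1;0 0 0 0 0 0 1;0 0 0 0 0 0 1;0 0 0 0 0 0 1;0 0 0 0 0 0 1;0 0 0 0 0 0 1;0 0 0 0 0 0 1;0 0 0 0 0 0 1")

```text
clock: 5.1
eef_pos: [472.3, 87.6, 168.4]
tcp_rot: [-3.141, -0.009, 3.013]
contact_force: [-24.4, 4.6, 19.8]
opening: -0.002
```

```bash
python3 -c "
from h import *;where()"
```

```text
t 5.1 case xyz [-71.7   1.1 168.4] tipz 151.4 rot [-3.141 -0.009  3.013] F [-24.4   4.6  19.8] open -0.0
```

Call:
apply_moves(series="0.5 0 0 0 0 0 1;2.5 0 0 0 0 0 1;0 0 -3.2 0 0 0 1;0 0 -3.2 0 0 0 1;0 0 -3.2 0 0 0 1;0 0 -3.2 0 0 0 1;0 0 -3.2 0 0 0 1;0 0 0 0 0 0 1;0 0 0 0 0 0 1;0 0 0 0 0 0 1")

```text
clock: 5.93
eef_pos: [447.3, 91.0, 328.1]
tcp_rot: [3.141, 0.001, 3.014]
contact_force: [-0.4, 0.5, -0.7]
opening: -0.003
```

```bash
cat > look.py <<'E'
import sys,cv2
from h import *
where()
T=r.grab_frame("top")[125:245,190:345];S=r.grab_frame("scene")[125:245,290:445]
im=np.vstack([cv2.resize(a,(465*4//3//1,480*3//4-60),interpolation=cv2.INTER_CUBIC) for a in(T,S)]) if 0 else np.hstack([cv2.resize(a,None,fx=2.58,fy=2.58*1.5,interpolation=cv2.INTER_CUBIC) for a in(T,S)]) if 0 else None
w=sys.argv[2]
a={"top":T,"scene":S}[w]
cv2.imwrite(f"pics/{sys.argv[1]}.png",cv2.resize(a,None,fx=5,fy=5,interpolation=cv2.INTER_CUBIC))
E
sed -i '/^im=/d' look.py; python3 look.py d1 scene
```

```text
t 5.93 case xyz [-96.9   1.2 328.1] tipz 311.1 rot [3.141e+00 1.000e-03 3.014e+00] F [-0.4  0.5 -0.7] open -0.0
```

View pics/d1.png

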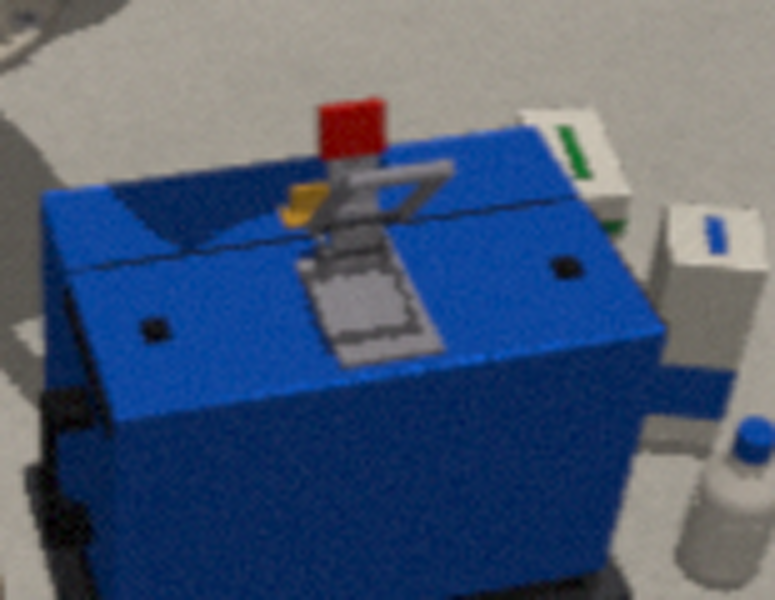

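The lid is shut: at (320,240) only a thin seam shows. The bar runs from about (345,185) to (452,168), still leaning back. I'll go over it and come down behind.

Call:
apply_moves(series="-2.9 0 0 0 0 0 1;-2.9 0 0 0 0 0 1;-2.9 0 0 0 0 0 1;-2.9 0 0 0 0 0 1;-2.9 0 0 0 0 0 1;-2.9 0 0 0 0 0 1;-2.9 0 0 0 0 0 1;0 0 2 0 0 0 1;0 0 2.1 0 0 0 1;0 0 0 0 0 0 1")

```text
clock: 6.87
eef_pos: [646.3, 64.7, 281.0]
tcp_rot: [-3.14, -0.009, 3.013]
contact_force: [-1.7, -0.3, -0.5]
opening: 0.0
```

```bash
python3 look.py d2 scene
```

```text
t 6.87 case xyz [103.8   0.6 281. ] tipz 264.0 rot [-3.14  -0.009  3.013] F [-1.7 -0.3 -0.5] open 0.0
```

View pics/d2.png

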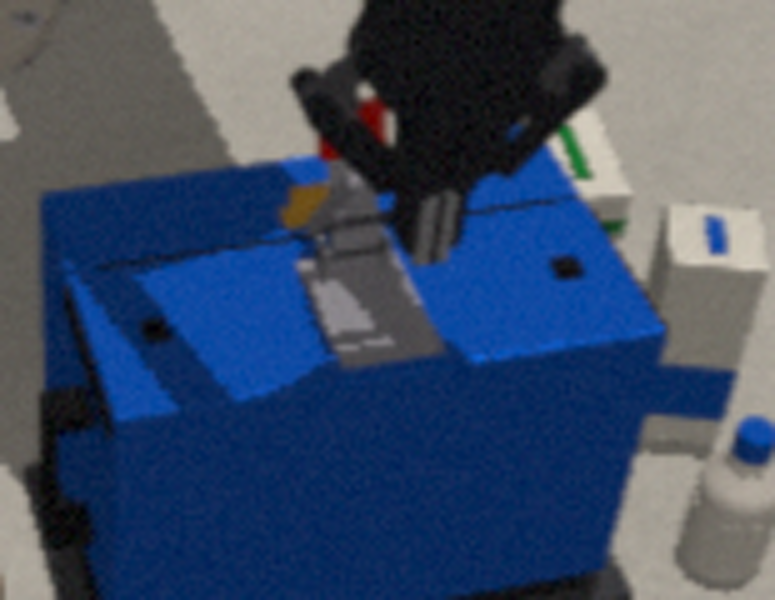

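Call:
apply_moves(series="1 0 0 0 0 0 1;1 0 0 0 0 0 1;0.6 0 -0.25 0 0 0 1;0.6 0 -0.25 0 0 0 1;0.6 0 -0.25 0 0 0 1;0.6 0 -0.25 0 0 0 1;0.6 0 -0.12 0 0 0 1;0.6 0 -0.12 0 0 0 1;0.6 0 -0.12 0 0 0 1;0.6 0 -0.12 0 0 0 1")

```text
clock: 7.8
eef_pos: [580.4, 73.9, 302.1]
tcp_rot: [-3.142, -0.0, 3.014]
contact_force: [0.4, -0.2, -0.5]
opening: 0.0
```

```bash
python3 -c "
from h import *;where()"
```

```text
t 7.8 case xyz [ 37.3   1.3 302.1] tipz 285.1 rot [-3.142 -0.     3.014] F [ 0.4 -0.2 -0.5] open 0.0
```

Call:
apply_moves(series="0.4 0 0 0 0 0 1;0.3 0 0 0 0 0 1;0 0 0 0 0 0 1;0 0 -1.5 0 0 0 1;0 0 -2.5 0 0 0 1;0 0 -2 0 0 0 1;0 0 0 0 0 0 1;0 0 0 0 0 0 1;0 0 0 0 0 0 1;0 0 0 0 0 0 1")

```text
clock: 8.63
eef_pos: [573.6, 74.6, 360.8]
tcp_rot: [-3.141, -0.002, 3.014]
contact_force: [0.2, 0.6, 0.1]
opening: 0.001
```

```bash
python3 look.py d3 scene
```

```text
t 8.63 case xyz [ 30.5   1.2 360.8] tipz 343.8 rot [-3.141e+00 -2.000e-03  3.014e+00] F [0.2 0.6 0.1] open 0.0
```

View pics/d3.png

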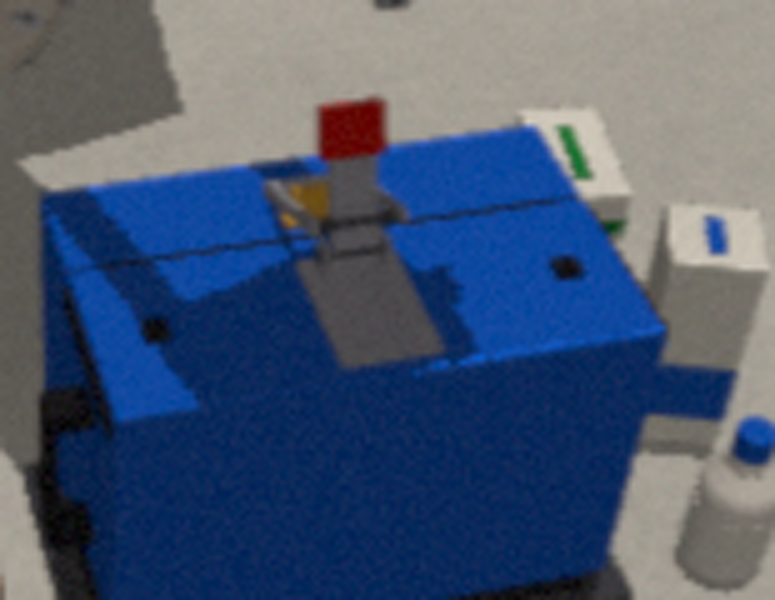

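The claw has fallen over; its left bar end is at (270,185), on the robot side of the brass keeper at (305,200). I'll check that against the model while moving to the lever's lid side.

Call:
apply_moves(series="2.1 0 0 0 0 0 1;2.1 0 0 0 0 0 1;2.1 0 0 0 0 0 1;0 0 2.5 0 0 0 1;0 0 2.5 0 0 0 1;0 0 2.5 0 0 0 1;0 0 2.2 0 0 0 1;0 0 0 0 0 0 1;0 0 0 0 0 0 1;0 0 0 0 0 0 1")

```text
clock: 9.57
eef_pos: [512.2, 82.9, 266.0]
tcp_rot: [3.141, 0.001, 3.014]
contact_force: [0.2, 0.2, -0.2]
opening: -0.003
```

Run:
```python
from h import *
where();p=np.load("p.npy");p[3]=0.015
for el in(-.42,-.3,-.15,0,.1):
    p[5]=el;m=model(p);print(el,[np.round((proj("scene",m[k])-[290,125])*5+2) for k in("barp","barm")],np.round(R.from_euler('z',-p[2]).apply(m["bar"]-[p[0],p[1],0])))
```

```text
t 9.57 case xyz [-31.5   1.5 266. ] tipz 249.0 rot [3.141e+00 1.000e-03 3.014e+00] F [ 0.2  0.2 -0.2] open -0.0
-0.42 [array([353., 178.]), array([263., 191.])] [-35.   0. 193.]
-0.3 [array([352., 162.]), array([262., 174.])] [-38.   0. 201.]
-0.15 [array([353., 143.]), array([262., 155.])] [-41.  -0. 211.]
0 [array([354., 124.]), array([263., 137.])] [-41.  -0. 222.]
0.1 [array([356., 113.]), array([264., 125.])] [-41.  -0. 229.]
```

Call:
apply_moves(series="-0.6 0 0 0 0 0 1;-0.6 0 0 0 0 0 1;-0.5 0 0 0 0 0 1;-0.4 0 0 0 0 0 1;-0.4 0 0 0 0 0 1;-0.4 0 0 0 0 0 1;-0.4 0 0 0 0 0 1;-0.4 0 0 0 0 0 1;-0.4 0 0 0 0 0 1;-0.4 0 0 0 0 0 1")

```text
clock: 10.4
eef_pos: [556.6, 77.0, 265.1]
tcp_rot: [-3.142, -0.0, 3.014]
contact_force: [-1.3, -0.0, 0.2]
opening: -0.003
```

Call:
apply_moves(series="-0.4 0 0 0 0 0 1;-0.4 0 0 0 0 0 1;-0.4 0 0 0 0 0 1;-0.4 0 0 0 0 0 1;-0.4 0 0 0 0 0 1;-0.4 0 0 0 0 0 1;-0.4 0 0 0 0 0 1;-0.4 0 0 0 0 0 1;-0.4 0 0 0 0 0 1;0 0 0 0 0 0 1")

```text
clock: 11.23
eef_pos: [593.0, 72.3, 265.2]
tcp_rot: [3.141, 0.001, 3.014]
contact_force: [-0.7, 0.3, -0.6]
opening: 0.002
```

```bash
python3 look.py d4 scene
```

```text
t 11.23 case xyz [ 50.1   1.4 265.2] tipz 248.2 rot [3.141e+00 1.000e-03 3.014e+00] F [-0.7  0.3 -0.6] open 0.0
```

View pics/d4.png

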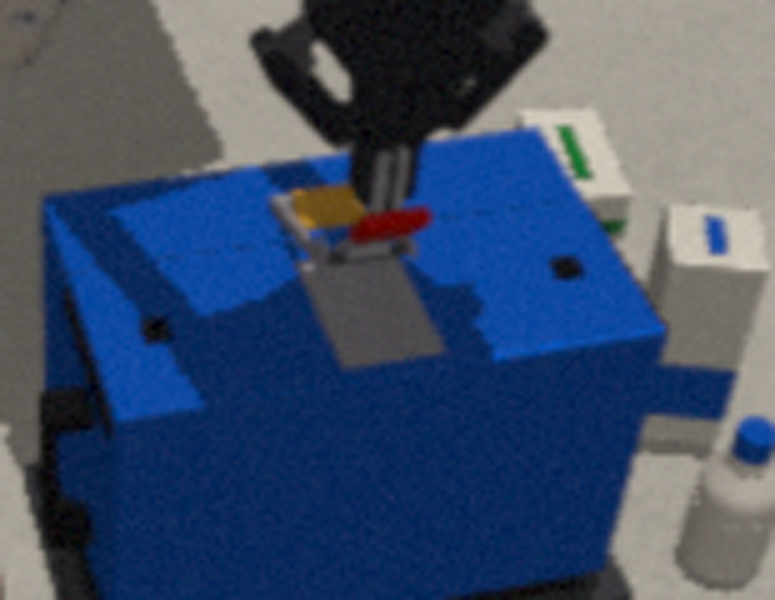

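The bar sits behind the keeper (left end at about (280,200)), and the lever grip at (390,225) has swung over. The seam is drawing in. Now I'll follow the arc down.

Call:
apply_moves(series="-0.5 0 0.15 0 0 0 1;-0.5 0 0.15 0 0 0 1;-0.38 0 0.45 0 0 0 1;-0.38 0 0.45 0 0 0 1;-0.28 0 0.5 0 0 0 1;-0.28 0 0.5 0 0 0 1;-0.15 0 0.45 0 0 0 1;-0.15 0 0.45 0 0 0 1;-0.1 0 0.3 0 0 0 1;0 0 0 0 0 0 1")

```text
clock: 12.17
eef_pos: [618.7, 68.9, 230.1]
tcp_rot: [-3.141, -0.001, 3.014]
contact_force: [-0.1, 0.0, -0.4]
opening: 0.001
```

```bash
python3 -c "
from h import *;where()"
```

```text
t 12.17 case xyz [ 75.9   1.3 230.1] tipz 213.1 rot [-3.141e+00 -1.000e-03  3.014e+00] F [-0.1  0.  -0.4] open 0.0
```

Call:
apply_moves(series="-0.5 0 0.1 0 0 0 1;-0.3 0 0.1 0 0 0 1;0 0 0.1 0 0 0 1;0 0 0.1 0 0 0 1;0 0 0.1 0 0 0 1;0 0 0.1 0 0 0 1;0 0 0 0 0 0 1;0 0 0 0 0 0 1;0 0 0 0 0 0 1;0 0 0 0 0 0 1")

```text
clock: 13.0
eef_pos: [626.8, 68.0, 225.5]
tcp_rot: [3.142, 0.0, 3.014]
contact_force: [-0.9, 0.3, 5.0]
opening: 0.002
```

```bash
python3 -c "
from h import *;where()"
```

```text
t 13.0 case xyz [ 84.1   1.4 225.5] tipz 208.5 rot [3.142 0.    3.014] F [-0.9  0.3  5. ] open 0.0
```

Contact at tip z 208.5, which is exactly the top of the flat grip. I'll press a bit harder, then lift straight off.

Call:
apply_moves(series="0 0 0.1 0 0 0 1;0 0 0.1 0 0 0 1;0 0 0.1 0 0 0 1;0 0 0 0 0 0 1;0 0 0 0 0 0 1;0 0 0 0 0 0 1;0 0 0 0 0 0 1;0 0 0 0 0 0 1;0 0 0 0 0 0 1;0 0 0 0 0 0 1")

```text
clock: 13.83
eef_pos: [626.9, 68.0, 224.9]
tcp_rot: [3.141, 0.001, 3.014]
contact_force: [-8.8, -1.2, 24.6]
opening: 0.002
```

```bash
python3 -c "
from h import *;where()"
```

```text
t 13.83 case xyz [ 84.2   1.4 224.9] tipz 207.9 rot [3.141e+00 1.000e-03 3.014e+00] F [-8.8 -1.2 24.6] open 0.0
```

Call:
apply_moves(series="0 0 -0.7 0 0 0 1;0 0 -2 0 0 0 1;0 0 -3 0 0 0 1;0 0 -3 0 0 0 1;0 0 -3 0 0 0 1;0 0 -3 0 0 0 1;0 0 0 0 0 0 1;0 0 0 0 0 0 1;0 0 0 0 0 0 1;0 0 0 0 0 0 1")

```text
clock: 14.67
eef_pos: [626.2, 67.9, 367.4]
tcp_rot: [-3.141, -0.002, 3.014]
contact_force: [-0.4, -0.5, 0.0]
opening: -0.004
```

```bash
python3 look.py d5 scene
python3 - <<'E'
from h import *
p=np.load("p.npy");p[4]=0;m=model(p);print([np.round((proj("scene",m[k])-[290,125])*5+2) for k in("grip","tip")])
E
```

```text
t 14.67 case xyz [ 83.6   1.2 367.4] tipz 350.4 rot [-3.141e+00 -2.000e-03  3.014e+00] F [-0.4 -0.5  0. ] open -0.0
[array([392., 337.]), array([401., 357.])]
```

View pics/d5.png

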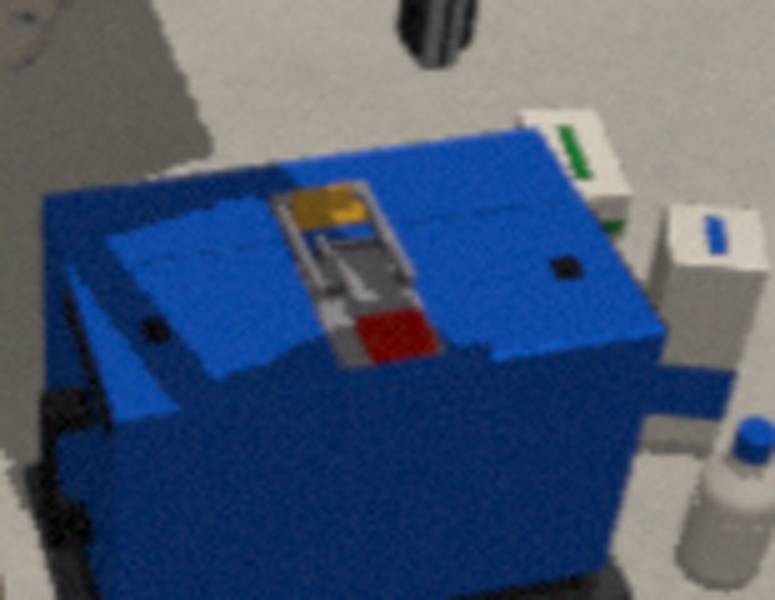

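The grip lies flat: its centre is at (397,335), predicted (392,337). The bar sits behind the keeper at (320,187) and the seam is closed. I'll hand in now.

```bash
python3 -c "
from rig import r;print(r.sign_off())"
```

```text
the job is handed in; nothing more can be done
None
```

The medicine case is latched shut and handed in at about 15 s of the 51 s allowed.

- **Lid:** I pushed it shut against its seal, with about 25 N along the push. That came with an unexplained upward force of about 20 N, so about 32 N in all.
- **Claw:** I tipped it over from behind, and its bar dropped behind the brass keeper.
- **Lever:** I swung it over and pressed it flat with about 25 N.

**Last checks:**
- After I lifted off, the last picture shows the bar behind the keeper and the seam down to a faint line.
- The red grip is about 1 pixel from where the model puts a flat lever. The press stopped at 208 mm, which is the height of the flat grip's top.
- The robot is clear of everything, with force readings near zero.
- The green and blue cartons and the dropper bottle look unmoved. The red carton, the amber bottles and the jar were outside the last picture, but the arm never went near them.

The first camera fit of the case was off by up to 2 pixels (about 4 mm) at some corners. The contact positions while pushing the lid and pressing the lever still agreed with it to about 1 mm. No check failed.

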